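# Close a jar of aroma balls with its quick-thread lid

### The arm

A 6-joint arm with a two-finger parallel gripper is mounted at the origin on the work surface. World frame = base frame: x ahead of the robot, y to its left, z up, the work surface at z = 0. Lengths are in m, angles in degrees, forces in N, time in s.
With the tool pointing down it reaches from about 0.325 to 0.925 m from the base axis. Payload 3.1 kg.
Tool frame: the origin (TCP) lies where the fingers leave the gripper's body, on its centre line; the fingertips stand env.finger_overhang ahead of it and the grasp point (between the pads) lies 54 mm ahead of it (env.finger_overhang is the distance from the TCP to the fingertips, in m); z points along the fingers, y is the direction in which the jaws open and shut (so a half turn about z gives the same grasp; the last joint's range is limited). The gripper opens to 85 mm and grips with 20 to 120 N. Pads are 22 mm wide; open, the fingers measure 114 mm over their backs; the gripper's body (76 mm by 85 mm) begins 54 mm behind the grasp point. The pads swing forward as they close: fully open they stand 13 mm farther back than shut.
Start: joints at [-72.147, 12.427, 92.441, -0, 75.132, -6.429], TCP at [0.257, -0.57, 0.304] pointing down, gripper open.
Joint ranges: [-157.48, 157.48], [-44.54, 120.13], [17.64, 146.25], [-64.5, 244.5], [7.68, 150.69], [-147.95, 147.95]. Speed limits (degrees/s): [159.86, 159.86, 180, 180, 180, 180].

### API

Orientations are given as a 3x3 rotation matrix whose columns are the frame's x, y, z axes.
In Python, from cell import env, imaging gives the robot as it stands. The module is installed in compiled form; this text tells all that it offers.
- The arm moves only by the tool apply_moves, never from a script. Its argument "steps" is a list of rows, each a list of 7 numbers: the shift along the tool's x, y, z in m, then the turn, a rotation vector about the tool's x, y, z in rad, then the gripper command: -1 is shut, 1 is fully open, values between are in proportion. A call has exactly 5 rows; each row shifts and turns the commanded pose from where the row before left it, along the tool's axes as they then stand; what a row does not reach is not made up. A row lasts 1/8 s, in which the tool goes at most 62.5 mm and 10.7 degrees, less where a joint would pass 70% of its speed; a pose out of reach is approached as far as the arm can. A call is refused whole if a number of a shift passes 0.0625 or a number of a turn 0.188, either way. A call with a gripper value outside its range is refused whole. The fingers move at their own pace and stop on an object; "grip_force" is the grip in N (left out, the last holds). Time passes only in rows, so rows that do not move let the fingers close, or fill a call up. It gives the time, the measured TCP pose, the force and the opening at its end, in the units of the state.
- env.read_state(): the state, without advancing time (a new reading comes with each control period).
- imaging.read_camera(name): name is "scene" or "top" or "wrist"; returns a dict with "frame" (384x512x3 uint8, red, green, blue), "fx", "fy", "cx", "cy" (pixels), "eye" and "orientation" of the camera in the world. Camera axes: x right, y down, z forward; pixel columns grow to the right and rows downward; lengths in m; the calibration is good to about 2 mm. A picture is of the moment at which its call begins. There is no depth.
- env.hand_in(): hands the job in, once; it reports no verdict.
The state is a dict: "t": time; "joint_positions": joint angles; "dq": joint speeds; "joint_torque": joint torques, N m; "tool_pos": TCP position; "ee_rot": TCP orientation; "contact_force": force on the tool from outside, world axes, zero at the start; "torque": the same for the moment, N m; "finger_gap": finger opening in m.
Only numpy, scipy, OpenCV 4.12 (cv2) and the standard library are available. Lean on these libraries where they do the work, as an engineer would, in place of code of your own. Each camera call takes 0.05 s, during which the arm holds its last target.

### The job

Lift the open glass jar of ceramic aroma balls off the balance, carry it level so that no ball falls out, and set it down gently in the square wooden holder, which keeps it from turning. Then screw the bamboo lid fully home on the jar's neck and let go: turning the lid backward (anticlockwise) lets it drop into the start of its quick thread, and from there it goes forward (clockwise) until it stops. Leave the bottles, the coffee cup and the finished jar where they stand.

Things in the scene. Friction and masses are not known exactly. Their poses are not given: they have to be found in the camera images.
- jar_center (a point): centre of the open jar: clear glass, 0.35 to 0.5 kg with its balls, body 64 mm square and 58 mm high with a flat shoulder, then a round neck (44 mm across outside, mouth 37 mm), 84 mm high in all. On the axis, 42 mm above the underside: grip the flat sides here or a little lower. x and y are square to the sides, z up
- jar_rim (a point): centre of the jar's rim. The neck's four-start thread sticks out to 55 mm across: 4 ridges a quarter turn apart, tops level, 8 mm under the rim; undersides start 10.5 mm under the rim and fall 3 mm clockwise (seen from above), the last quarter level. At each ridge's clockwise end a stop rib 3 mm wide stands 3 mm above its top; after the rib a 25-degree gap leads to the next ridge's start
- lid_center (a point): centre of the lid: bamboo, 65 mm across, 26 mm high, 75 g, upright on the table, open underneath; on the axis, 13 mm above the lower edge, z up. Inside, 4 lugs a quarter turn apart, each 14 degrees wide, 49 mm between opposite tips, undersides 2 mm above the lower edge; their direction does not show outside. Fully home this point is 37 mm above jar_center and stays so by friction when let go
- lid_edge (a point): centre of the lid's lower edge. On the neck it stops 10 mm under the rim, lugs on the ridges (7 if on ribs, 16 if in the gaps). From ridges, clockwise meets the ribs. Anticlockwise in 65 degrees (85 from ribs), the lugs reach the gaps: it drops 5.5 to 6 mm. Clockwise from there the lugs run under the ridges, pull it down 2 mm and meet the ribs after 55 to 75 degrees: home, 18 mm under the rim
- liner (a joint): springy sealing pad under the lid's top, 3 N/mm, in m: 0 free, about 0.002 when the lid is fully home (a push of some 6 N)
- holder_seat (a point): centre of the holder's inner floor, 6 mm above the table: a wooden frame on a plywood plate 150 x 104 mm, fixed. Its square opening is 67.5 mm wide (1.75 mm play each side), square to x and y of this frame; the rim flares to 76 mm and stands 23 mm above the table. The jar fits in any of its four quarter turns and cannot turn in it
- pan (a point): centre of the top of the balance's steel pan, 38 mm above the table, 100 mm across; the balance is black, 150 x 115 x 28 mm, fixed. The jar stands on the pan at the start
- ball1_center (a point): centre of a ceramic aroma ball, 24 mm across, 16 g, loose in the jar
- ball2_center (a point): another ball like it
- ball3_center (a point): another ball like it
- ball4_center (a point): another ball like it
- ball5_center (a point): another ball like it, on top of the others
- dropper_amber: bystander: brown dropper bottle, 46 mm across, 125 mm high, origin at its foot
- dropper_gold: bystander: golden dropper bottle, 42 mm across, 115 mm high, origin at its foot
- closed_jar: bystander: a finished jar of the same kind, 64 mm square, 92 mm high with its lid on, origin at its foot
- coffee_cup: bystander: paper coffee cup with a black lid, 87 mm across, 122 mm high, origin at its foot
There are look-alikes about, which are no part of the job. Of the things that look like the part that bears lid_center, take the one that is farthest to the robot's right at the start. Leave any black look-alike of the part that bears holder_seat alone.

How it is judged (in metres and radians):
On the way, in this order (a step that is already met when the one before it is completed fails the run):
1. the jar stands in the holder, upright and released (horizontal distance between jar_center and holder_seat below 0.005 m and z of jar_center in the frame of holder_seat below 0.0445 m and angle between jar_center's own z axis and vertical below 0.06 rad and contact force between the fingers and jar below 0.5 N), for 0.2 s.
2. the lid has dropped, level, into the start of its thread on the jar's neck (horizontal distance between lid_center and jar_center below 0.005 m and z of lid_center in the frame of jar_center below 0.0405 m and angle between the z axis of lid_center and the z axis of jar_center, either way round below 0.08 rad), for 0.2 s.
At the end, for the whole second after the job is handed in: The jar stands at the bottom of the holder, upright within 0.06 rad, all five balls inside. The lid is on its neck, level with it within 0.06 rad, and the thread holds it within 1 mm of fully home (lid_center at most 38 mm above jar_center). Everything is at rest (horizontal distance between jar_center and holder_seat below 0.005 m and z of jar_center in the frame of holder_seat below 0.0445 m and angle between jar_center's own z axis and vertical below 0.06 rad and horizontal distance between lid_center and jar_center below 0.004 m and z of lid_center in the frame of jar_center below 0.038 m and angle between the z axis of lid_center and the z axis of jar_center, either way round below 0.06 rad and distance between each of ball1_center, ball2_center, ball3_center, ball4_center, ball5_center and jar_center below 0.06 m and linear speed of each of lid, jar below 0.02 m/s); the robot touches nothing.
It fails at once if a ball leaves the jar (distance between any of ball1_center, ball2_center, ball3_center, ball4_center, ball5_center and jar_center above 0.065 m).
It fails at once if the jar is tilted more than 0.35 rad (20 degrees) (angle between jar_center's own z axis and vertical above 0.35 rad).
It fails at once if the jar is dropped or thrown into the holder (faster than 0.35 m/s within 28 mm of its place) (horizontal distance between jar_center and holder_seat below 0.04 m and z of jar_center in the frame of holder_seat below 0.07 m and linear speed of jar above 0.35 m/s).
It fails at once if a bottle, the cup or the finished jar is shifted more than 30 mm (distance of any of dropper_amber, dropper_gold, closed_jar, coffee_cup from where it was at the start of the episode above 0.03 m).
It also fails if it takes over 69 s, if anything falls off the work surface, if the arm or the gripper's body presses on something with over 40 N, if the wrist force passes 120 N, or if a joint passes its speed limit or range.

## Working session

There is one attempt and no reset: what is moved stays moved. The work goes in short steps, Python scripts to look and compute and a tool call to move; the robot and the scene stay as the last step left them, time stands still between calls to the robot, and variables do not carry over. Pictures are saved under pics/ and viewed, and the job is handed in when it is done.

Besides the shell and the picture viewer there is one more tool, called after ">>>" in YAML: its name, and indented under it one key for each argument. apply_moves: Moves the arm, as the interface text tells. Its arguments: {"type":"object","properties":{"steps":{"type":"array"},"grip_force":{"type":"number"}},"required":["steps"]}

```bash
mkdir -p pics; ls; python3 - <<'E'
from cell import env, imaging
import cv2
print(env.finger_overhang); s=env.read_state(); print(s)
for n in ["scene","top","wrist"]:
    d=imaging.read_camera(n); cv2.imwrite(f"pics/{n}0.png",cv2.cvtColor(d["frame"],cv2.COLOR_RGB2BGR))
    print(n,{k:v for k,v in d.items() if k!="frame"})
E
```

```text
pics
0.0726
{'t': 0.0, 'joint_positions': array([-7.21475085e+01,  1.24765535e+01,  9.25306135e+01,  8.42408265e-04,
        7.51298514e+01, -6.43024666e+00]), 'dq': array([-0.00602522, -0.06924424, -0.02715679, -0.06929049, -0.01653948,
        0.01967226]), 'joint_torque': array([ 3.81284453e-04, -3.96841300e+01, -3.03849971e+01, -6.52658446e-05,
        9.63438390e-03, -7.32644878e-06]), 'tool_pos': array([ 0.25683177, -0.56908111,  0.30255079]), 'ee_rot': array([[ 9.11528875e-01,  4.11235446e-01, -7.19605664e-04],
       [ 4.11235979e-01, -9.11526066e-01,  2.28062777e-03],
       [ 2.81935657e-04, -2.37478580e-03, -9.99997140e-01]]), 'contact_force': array([ 0.83890332, -0.94280876, -1.11389312]), 'torque': array([0.03584857, 0.00420417, 0.0282381 ]), 'finger_gap': 0.08515595129385861}
scene {'fx': 403.00044719051095, 'fy': 403.00044719051095, 'cx': 253.76568726958448, 'cy': 192.15458620200718, 'eye': array([1.15260774, 0.19497339, 1.01686441]), 'orientation': array([[-0.37477938,  0.75979555, -0.53127313],
       [ 0.92706774,  0.31285283, -0.20656358],
       [ 0.00926422, -0.56994195, -0.82163273]])}
top {'fx': 431.21127422374593, 'fy': 431.21127422374593, 'cx': 256.93566301920293, 'cy': 184.91437693594943, 'eye': array([0.39275889, 0.00441643, 1.07223933]), 'orientation': array([[-0.00945686, -0.99004104,  0.14046107],
       [-0.99988636,  0.00771326, -0.01295266],
       [ 0.01174025, -0.1405676 , -0.99000147]])}
wrist {'fx': 328.3022384794434, 'fy': 328.3022384794434, 'cx': 259.5804551888002, 'cy': 199.41480125251604, 'eye': array([ 0.32690407, -0.53730746,  0.372902  ]), 'orientation': array([[ 0.41105593, -0.86794909, -0.27874252],
       [-0.91160809, -0.39201349, -0.12367745],
       [-0.0019251 ,  0.30494229, -0.95236889]])}
```

View pics/scene0.png

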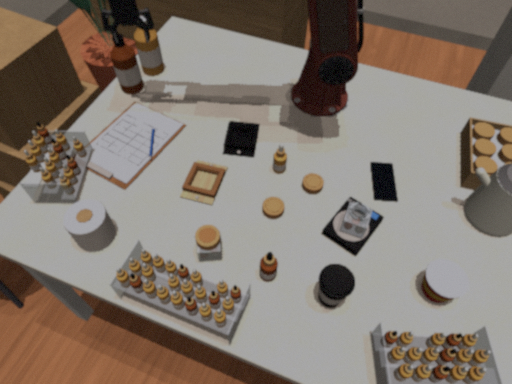

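View pics/top0.png

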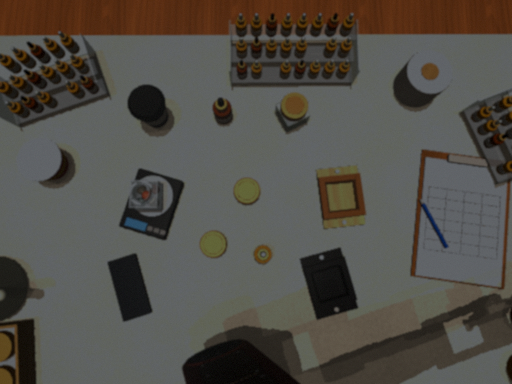

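View pics/wrist0.png

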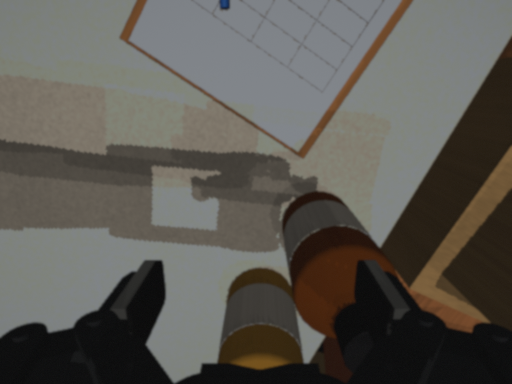

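```bash
cat > h.py <<'E'
import numpy as np, cv2
from cell import env, imaging
def cam(n,save=None):
    d=imaging.read_camera(n)
    if save: cv2.imwrite(f"pics/{save}.png",cv2.cvtColor(d["frame"],cv2.COLOR_RGB2BGR))
    return d
def ray(d,u,v):
    c=np.array([(u-d["cx"])/d["fx"],(v-d["cy"])/d["fy"],1.]); return d["orientation"]@c
def onz(d,u,v,z):
    r=ray(d,u,v); e=d["eye"]; return e+r*(z-e[2])/r[2]
def proj(d,p):
    c=d["orientation"].T@(np.asarray(p)-d["eye"]); return d["fx"]*c[0]/c[2]+d["cx"], d["fy"]*c[1]/c[2]+d["cy"]
def crop(d,u0,v0,u1,v1,k,name):
    im=cv2.cvtColor(d["frame"][v0:v1,u0:u1],cv2.COLOR_RGB2BGR)
    im=cv2.resize(im,None,fx=k,fy=k,interpolation=cv2.INTER_CUBIC); im=np.clip(im.astype(float)*1.5,0,255).astype(np.uint8)
    cv2.imwrite(f"pics/{name}.png",im)
E
python3 - <<'E'
from h import *
t=cam("top"); s=cam("scene")
crop(t,110,80,380,330,2.9,"topc"); crop(s,170,130,400,320,3.4,"scenec")
for n,u,v,z in [("lidA",247,191,.026),("lidB",213,244,.026),("holder",341,196,.023),("blackh",328,283,.023),("jar",146,190,.122),("pan",152,195,.038)]: print(n,onz(t,u,v,z).round(3))
for n,u,v,z in [("lidA",273,206,.026),("lidB",313,182,.026),("holder",205,181,.023)]: print(n,onz(s,u,v,z).round(3))
E
```

```text
lidA [0.526 0.015 0.026]
lidB [0.399 0.098 0.026]
holder [ 0.513 -0.215  0.023]
blackh [ 0.304 -0.177  0.023]
jar [0.518 0.238 0.122]
pan [0.517 0.244 0.038]
lidA [0.536 0.016 0.026]
lidB [0.408 0.099 0.026]
holder [ 0.528 -0.208  0.023]
```

View pics/topc.png

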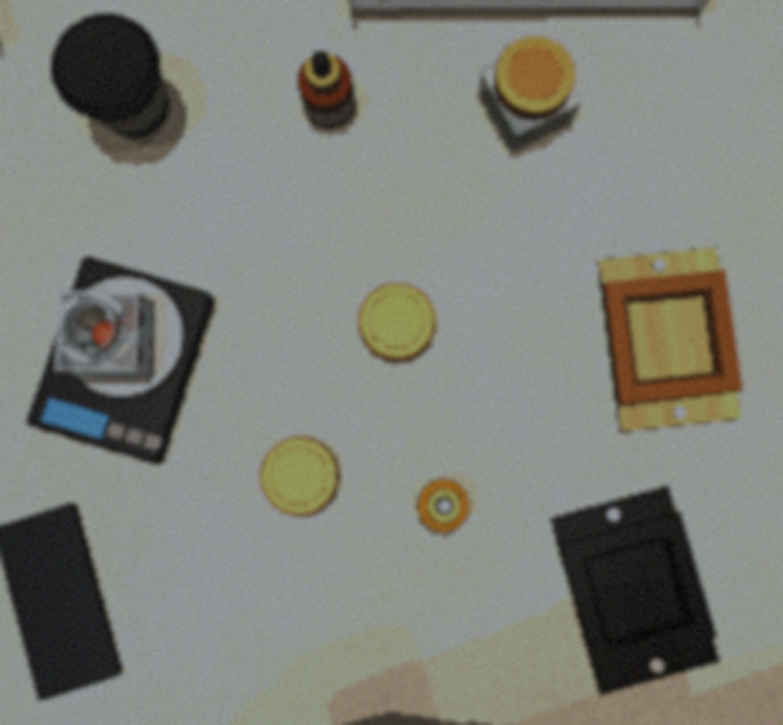

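View pics/scenec.png

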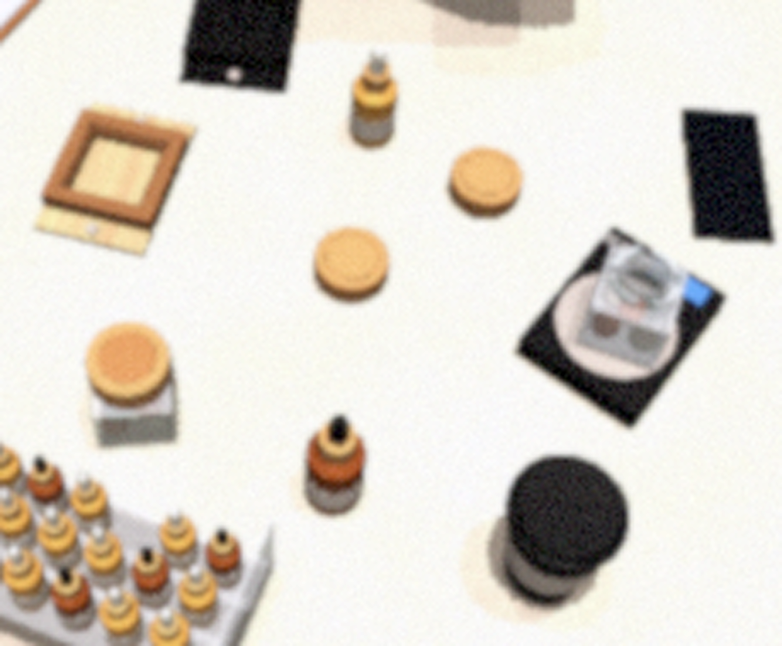

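>>> apply_moves:
  steps:
    - [0.05, -0.03, 0.0, 0, 0, 0, 1]
    - [0.05, -0.03, 0.0, 0, 0, 0, 1]
    - [0.05, -0.03, 0.0, 0, 0, 0, 1]
    - [0.05, -0.03, 0.01, 0, 0, 0, 1]
    - [0.05, -0.03, 0.01, 0, 0, 0, 1]

```text
t: 0.88
tool_pos: [0.4241, -0.3286, 0.284]
ee_rot: [[0.912, 0.411, 0.001], [0.411, -0.912, -0.001], [0.001, 0.001, -1.0]]
contact_force: [0.9, -0.5, 0.1]
finger_gap: 0.0859
```

>>> apply_moves:
  steps:
    - [0.05, -0.03, 0.01, 0, 0, 0, 1]
    - [0.05, -0.03, 0.01, 0, 0, 0, 1]
    - [0.03, -0.01, 0.01, 0, 0, 0.14, 1]
    - [0, 0, 0, 0, 0, 0.14, 1]
    - [0, 0, 0, 0, 0, 0.14, 1]

```text
t: 1.5
tool_pos: [0.5132, -0.2121, 0.2535]
ee_rot: [[1.0, 0.001, -0.001], [0.001, -1.0, 0.0], [-0.001, -0.0, -1.0]]
contact_force: [0.6, 0.4, -0.8]
finger_gap: 0.0852
```

```bash
python3 - <<'E'
from h import *
d=cam("wrist","w1"); s=env.read_state(); print(s["t"],s["tool_pos"],s["ee_rot"].round(3).tolist(),s["joint_positions"].round(1),s["contact_force"])
print(d["eye"]); t=cam("top"); crop(t,110,80,380,330,2.9,"topc1")
E
```

```text
1.55 [ 0.51307401 -0.21237045  0.25359962] [[1.0, -0.003, -0.001], [-0.003, -1.0, 0.0], [-0.001, -0.0, -1.0]] [-29.7   6.8 104.5  -0.   68.7  60.4] [ 0.50777442 -0.19882027 -1.07319282]
[ 0.59014618 -0.2121707   0.32361675]
```

View pics/w1.png

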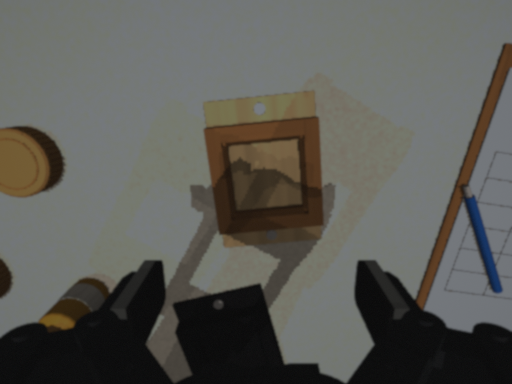

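```bash
cat >> h.py <<'E'
def quad(mask):
    c,_=cv2.findContours(mask.astype(np.uint8),cv2.RETR_EXTERNAL,cv2.CHAIN_APPROX_NONE)
    c=max(c,key=cv2.contourArea); return c,cv2.boxPoints(cv2.minAreaRect(c))
E
python3 - <<'E'
from h import *
d=cam("wrist"); crop(d,180,70,350,270,4,"w1c")
hsv=cv2.cvtColor(d["frame"],cv2.COLOR_RGB2HSV)
for p in [(212,180),(262,130),(320,180),(260,225),(262,105),(265,160)]: print(p,hsv[p[1],p[0]])
E
```

```text
(212, 180) [ 14 144  90]
(262, 130) [ 13 157  99]
(320, 180) [15 97 92]
(260, 225) [ 15 152  47]
(262, 105) [100  12 123]
(265, 160) [ 17 107 114]
```

View pics/w1c.png

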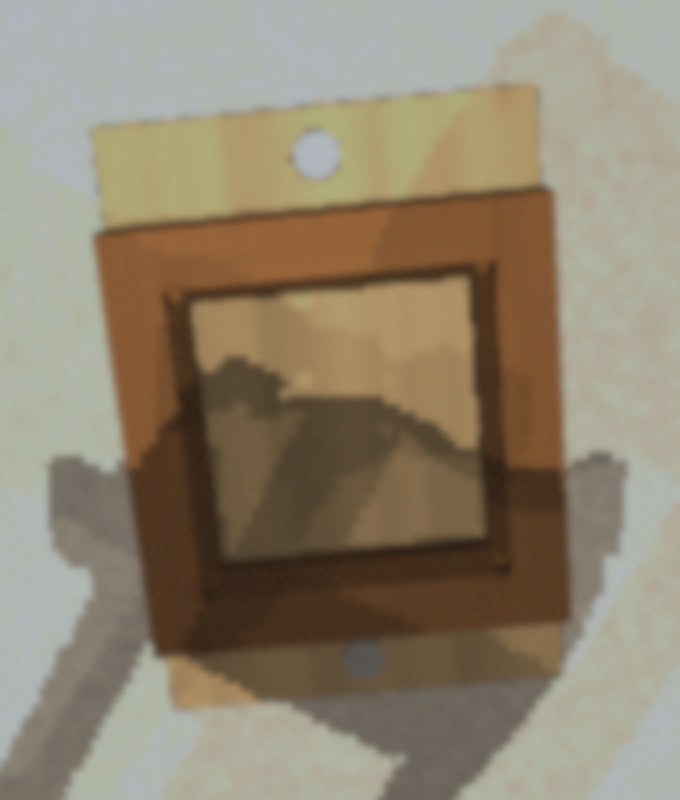

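```bash
cat > q.py <<'E'
from h import *
def rep(d,pts,z,lab):
    P=np.array([onz(d,u,v,z) for u,v in pts])[:,:2]
    e=[np.linalg.norm(P[i]-P[(i+1)%4])*1000 for i in range(4)]
    a=[np.degrees(np.arctan2(*(P[(i+1)%4]-P[i])[::-1]))for i in range(4)]
    print(lab,"ctr",P.mean(0).round(4),"edges",np.round(e,1),"ang",np.round(a,1)); return P
E
python3 - <<'E'
from q import *
d=cam("wrist")
f=lambda L:[(180+x/4-.4,70+y/4-.4) for x,y in L]
rep(d,f([(95,232),(552,190),(568,620),(155,657)]),.023,"outer")
rep(d,f([(165,292),(493,262),(508,572),(208,598)]),.023,"openingtop")
rep(d,f([(192,298),(475,274),(487,540),(225,562)]),.006,"floor")
rep(d,f([(93,128),(537,87),(560,674),(177,710)]),.006,"plate")
E
```

```text
outer ctr [ 0.5141 -0.2183] edges [102.7 103.6 102.8 104.3] ang [ -84.5 -174.4   95.9    5.6]
openingtop ctr [ 0.5139 -0.2185] edges [74.8 75.  73.6 75.1] ang [ -84.5 -174.6   95.6    6.4]
floor ctr [ 0.5132 -0.2191] edges [68.3 67.6 67.4 67.9] ang [ -84.8 -175.    95.4    5.8]
plate ctr [ 0.5138 -0.2186] edges [103.  148.  102.1 149.5] ang [ -84.6 -174.4   96.2    5.9]
```

>>> apply_moves:
  steps:
    - [0.004, -0.055, 0, 0, 0, 0, 1]
    - [0.004, -0.055, 0, 0, 0, 0, 1]
    - [0.004, -0.055, 0, 0, 0, 0, 1]
    - [0, -0.055, 0, 0, 0, 0, 1]
    - [0, -0.01, 0, 0, 0, 0, 1]

```text
t: 2.33
tool_pos: [0.5237, 0.0198, 0.2539]
ee_rot: [[1.0, 0.009, -0.0], [0.009, -1.0, 0.001], [-0.0, -0.001, -1.0]]
contact_force: [0.5, -0.0, 0.1]
finger_gap: 0.0852
```

```bash
python3 - <<'E'
from h import *
d=cam("wrist","w2"); crop(d,180,100,350,270,4,"w2c"); s=env.read_state(); print(s["tool_pos"])
np.save("w2.npy",d,allow_pickle=True)
E
```

```text
[0.52381464 0.01939914 0.25396792]
```

View pics/w2.png

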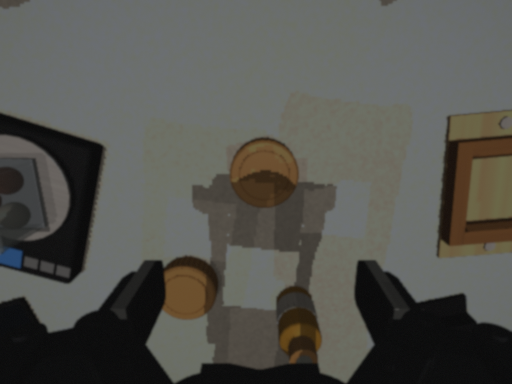

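>>> apply_moves:
  steps:
    - [0, -0.06, -0.01, 0, 0, 0, 1]
    - [0, -0.06, -0.01, 0, 0, 0, 1]
    - [0, -0.06, -0.01, 0, 0, 0, 1]
    - [0, -0.04, 0, 0, 0, 0, 1]
    - [0, 0, 0, 0, 0, 0, 1]

```text
t: 3.0
tool_pos: [0.5237, 0.2382, 0.2841]
ee_rot: [[1.0, 0.007, 0.001], [0.007, -1.0, 0.0], [0.001, -0.0, -1.0]]
contact_force: [0.6, -0.5, 0.6]
finger_gap: 0.0852
```

```bash
python3 - <<'E'
from h import *
d=cam("wrist","w3"); crop(d,160,80,360,270,4,"w3c"); s=env.read_state(); print(s["t"],s["tool_pos"],s["joint_positions"])
np.save("w3.npy",d,allow_pickle=True)
d=np.load("w2.npy",allow_pickle=True).item()
hsv=cv2.cvtColor(d["frame"],cv2.COLOR_RGB2HSV)
m=((hsv[...,1]>80)&(hsv[...,0]<30)&(hsv[...,2]>60)); m[:,:180]=0;m[:,340:]=0;m[270:]=0
c,b=quad(m); print(cv2.minEnclosingCircle(c),cv2.contourArea(c),cv2.boundingRect(c))
E
```

```text
3.05 [0.52366119 0.23677288 0.28380977] [ 1.73591277e+01  7.39124778e+00  1.00460980e+02 -6.51149643e-02
  7.21574044e+01  1.07064201e+02]
((263.5349426269531, 173.22488403320312), 34.86358642578125) 2926.0 (229, 140, 70, 68)
```

View pics/w3.png

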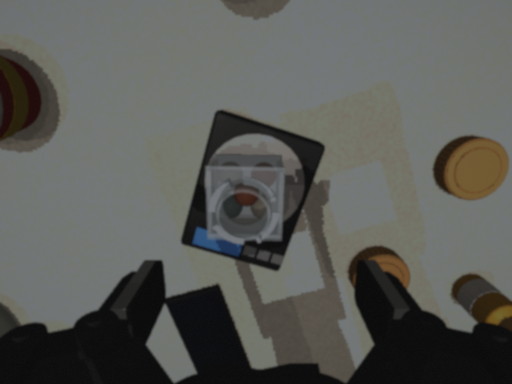

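View pics/w3c.png

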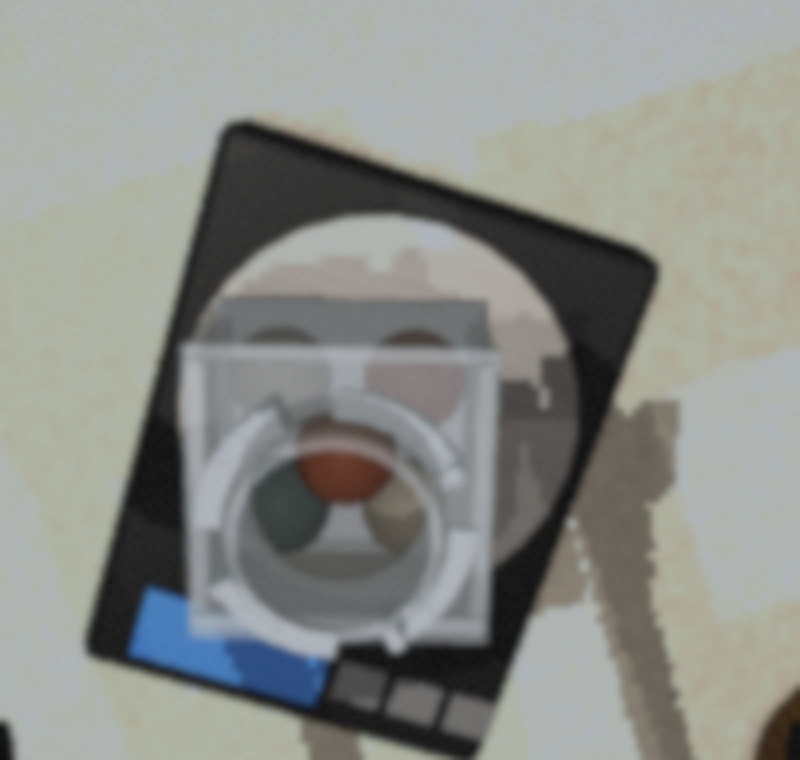

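View pics/w2c.png

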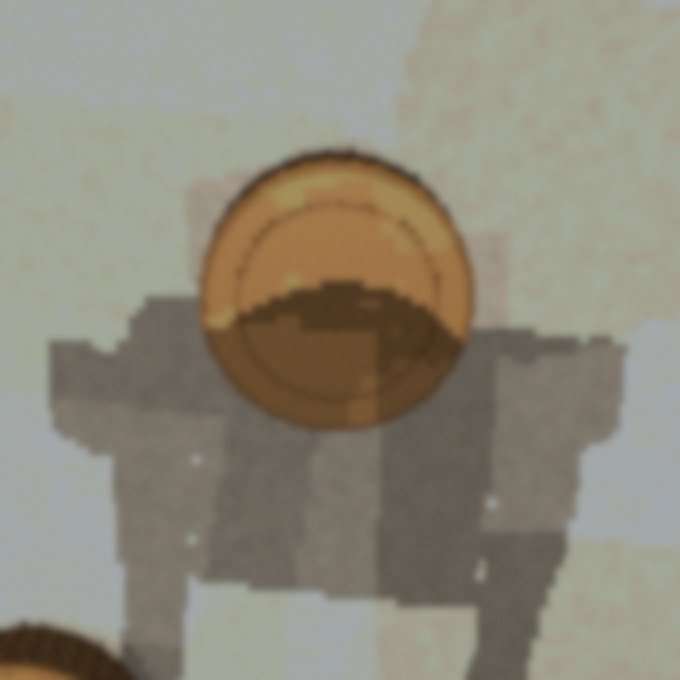

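```bash
python3 - <<'E'
from q import *
d=np.load("w3.npy",allow_pickle=True).item()
f=lambda L:[(160+x/4-.4,80+y/4-.4) for x,y in L]
rep(d,f([(183,347),(497,350),(490,643),(193,635)]),.096,"shoulder")
rep(d,f([(212,298),(487,298),(490,300),(212,300)]),.039,"foot-edge")
for L,z in [([(227,547),(447,547)],.122),([(195,520),(476,520)],.114),([(178,405),(580,405)],.038),([(237,547),(437,547)],.122)]:
    P=[onz(d,u,v,z) for u,v in f(L)]; print(np.mean(P,0).round(4),np.linalg.norm(P[0]-P[1]))
for v in (437,655): print(onz(d,*f([(337,v)])[0],.122))
d=np.load("w2.npy",allow_pickle=True).item()
f=lambda L:[(180+x/4-.4,100+y/4-.4) for x,y in L]
for L,z in [([(202,292),(473,292)],.026),([(337,152),(337,430)],.026)]:
    P=[onz(d,u,v,z) for u,v in f(L)]; print("lid",np.mean(P,0).round(4),np.linalg.norm(P[0]-P[1]))
E
```

```text
shoulder ctr [0.5137 0.2502] edges [62.9 64.2 63.8 62.9] ang [ -90.2 -179.7   88.7   -0.5]
foot-edge ctr [0.5455 0.2501] edges [66.4  0.9 67.2  0.5] ang [ -89.6 -123.1   90.4   -2.1]
[0.5128 0.2498 0.122 ] 0.04156022303820168
[0.5154 0.2505 0.114 ] 0.05454659440266139
[0.5189 0.2432 0.038 ] 0.0998819927275822
[0.5128 0.2498 0.122 ] 0.0377820209381765
[0.53443137 0.24967362 0.122     ]
[0.49046131 0.25001081 0.122     ]
lid [0.5313 0.0157 0.026 ] 0.06296359557352203
lid [0.5304 0.0158 0.026 ] 0.06613563901101996
```

>>> apply_moves:
  steps:
    - [-0.01, -0.013, 0.03, 0, 0, 0, 1]
    - [0, 0, 0.04, 0, 0, 0, 1]
    - [0, 0, 0.04, 0, 0, 0, 1]
    - [0, 0, 0.024, 0, 0, 0, 1]
    - [0, 0, 0, 0, 0, 0, 1]

```text
t: 3.68
tool_pos: [0.5118, 0.2473, 0.1472]
ee_rot: [[1.0, 0.002, -0.006], [0.002, -1.0, -0.003], [-0.006, 0.003, -1.0]]
contact_force: [0.7, -0.3, 0.8]
finger_gap: 0.0852
```

```bash
python3 - <<'E'
from h import *
d=cam("wrist","w4"); s=env.read_state(); print(s["t"],s["tool_pos"],s["contact_force"])
s=cam("scene"); crop(s,300,140,420,270,5,"s4")
E
```

```text
3.725 [0.51313872 0.24806798 0.14910222] [ 0.12444178 -0.24416857  1.36250277]
```

View pics/w4.png

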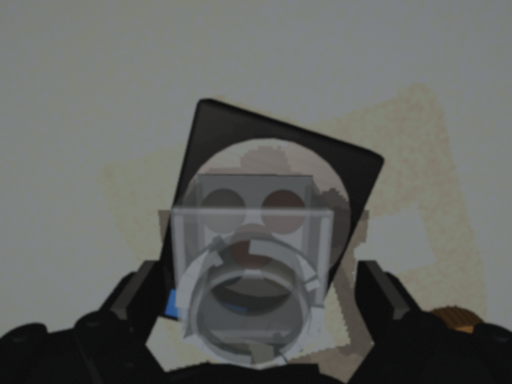

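View pics/s4.png

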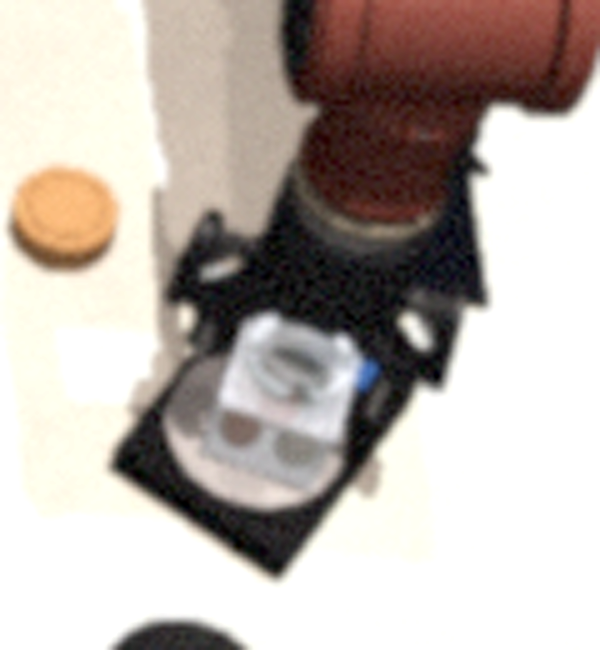

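>>> apply_moves:
  steps:
    - [0, -0.001, 0.01, 0, 0, 0, 1]
    - [0, -0.001, 0.009, 0, 0, 0, 1]
    - [0, 0, 0, 0, 0, 0, 1]
    - [0, 0, 0, 0, 0, 0, 1]
    - [0, 0, 0, 0, 0, 0, 1]

```text
t: 4.4
tool_pos: [0.5134, 0.2523, 0.1312]
ee_rot: [[1.0, 0.004, 0.001], [0.004, -1.0, 0.0], [0.001, -0.0, -1.0]]
contact_force: [-0.2, -0.6, -0.2]
finger_gap: 0.0854
```

>>> apply_moves:
  steps:
    - [0, 0, 0, 0, 0, 0, 0.6]
    - [0, 0, 0, 0, 0, 0, 0.5]
    - [0, 0, 0, 0, 0, 0, 0.3]
    - [0, 0, 0, 0, 0, 0, 0]
    - [0, 0, 0, 0, 0, 0, -1]
  grip_force: 50

```text
t: 5.03
tool_pos: [0.5136, 0.2519, 0.1316]
ee_rot: [[1.0, 0.004, 0.001], [0.004, -1.0, -0.0], [0.001, 0.0, -1.0]]
contact_force: [-1.0, -2.2, 5.5]
finger_gap: 0.0633
```

>>> apply_moves:
  steps:
    - [0, 0, 0, 0, 0, 0, -1]
    - [0, 0, 0, 0, 0, 0, -1]
    - [0, 0, 0, 0, 0, 0, -1]
    - [0, 0, 0, 0, 0, 0, -1]
    - [0, 0, -0.003, 0, 0, 0, -1]

```text
t: 5.65
tool_pos: [0.5121, 0.2521, 0.1326]
ee_rot: [[1.0, 0.003, -0.002], [0.003, -1.0, 0.0], [-0.002, -0.0, -1.0]]
contact_force: [-1.4, 0.8, -4.2]
finger_gap: 0.0632
```

```bash
python3 - <<'E'
from h import *
for i in range(3):
    d=cam("wrist","w5"); s=env.read_state(); print(s["t"],s["tool_pos"],s["contact_force"],s["torque"],s["finger_gap"],s["ee_rot"][:,2])
E
```

```text
5.7 [0.51207285 0.25208283 0.13280681] [ 0.0283866   0.08434963 -4.18376962] [-0.04551587 -0.01874097 -0.01781916] 0.06301915526694465 [-2.41381788e-03  2.07273862e-04 -9.99997065e-01]
5.75 [0.51202986 0.25206793 0.13261912] [-0.3972275   0.099579   -4.87902668] [-0.014455   -0.03374343  0.0358274 ] 0.06354045933708881 [-2.41689799e-03  6.18193748e-05 -9.99997077e-01]
5.8 [0.51203625 0.25204467 0.1325416 ] [-0.45380042  0.48730821 -3.6165324 ] [ 0.02244999 -0.0092054   0.05773461] 0.06335209111071426 [-2.42696651e-03 -1.55690656e-04 -9.99997043e-01]
```

View pics/w5.png

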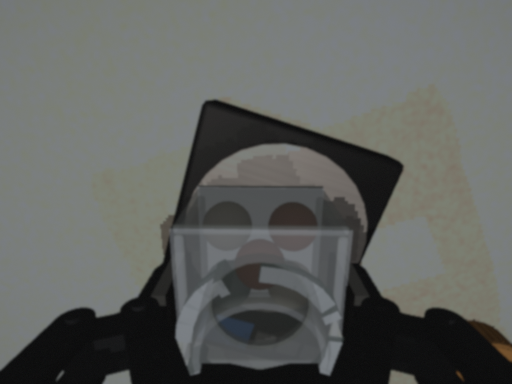

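>>> apply_moves:
  steps:
    - [0, 0, -0.01, 0, 0, 0, -1]
    - [0, 0, -0.02, 0, 0, 0, -1]
    - [0, 0, -0.02, 0, 0, 0, -1]
    - [0, 0, -0.015, 0, 0, 0, -1]
    - [0, 0, -0.005, 0, 0, 0, -1]

```text
t: 6.42
tool_pos: [0.5142, 0.2525, 0.2064]
ee_rot: [[1.0, 0.004, 0.004], [0.004, -1.0, 0.001], [0.004, -0.001, -1.0]]
contact_force: [-0.9, -0.2, -4.2]
finger_gap: 0.0633
```

```bash
python3 - <<'E'
from h import *
for i in range(2):
    d=cam("wrist","w6"); s=env.read_state(); print(s["t"],s["tool_pos"],s["contact_force"],s["finger_gap"],s["ee_rot"])
E
```

```text
6.475 [0.51402801 0.25239416 0.20612845] [ 0.21921148 -0.41977635 -3.54843932] 0.06368339904800713 [[ 0.99998817  0.00376023  0.00308553]
 [ 0.0037568  -0.99999232  0.00111738]
 [ 0.00308971 -0.00110577 -0.99999462]]
6.525 [0.51358876 0.25222432 0.20498316] [ 0.21653059  0.07783284 -3.15872925] 0.06350490379516348 [[ 9.99991503e-01  3.75368231e-03  1.70390232e-03]
 [ 3.75264025e-03 -9.99992770e-01  6.14353346e-04]
 [ 1.70619609e-03 -6.07953994e-04 -9.99998360e-01]]
```

View pics/w6.png

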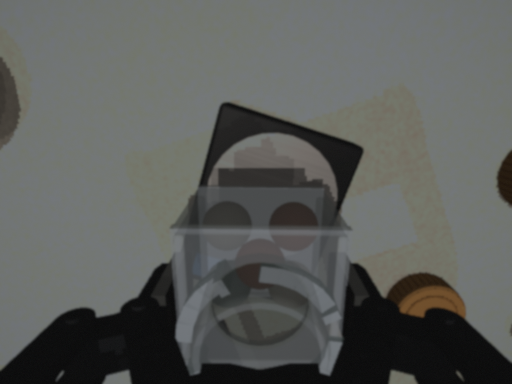

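```bash
python3 - <<'E'
from h import *
d=cam("wrist"); s=env.read_state(); T=s["tool_pos"]; print(s["t"],T)
crop(d,150,170,380,384,3.4,"w6c")
zs=T[2]-.1325+.096
for u,v in [(172,229),(351,229)]: print(onz(d,u,v,zs)-T)
E
```

```text
6.575 [0.51307889 0.25202443 0.20403132]
[ 0.03183215  0.03127417 -0.0365    ]
[ 0.03206717 -0.03223805 -0.0365    ]
```

View pics/w6c.png

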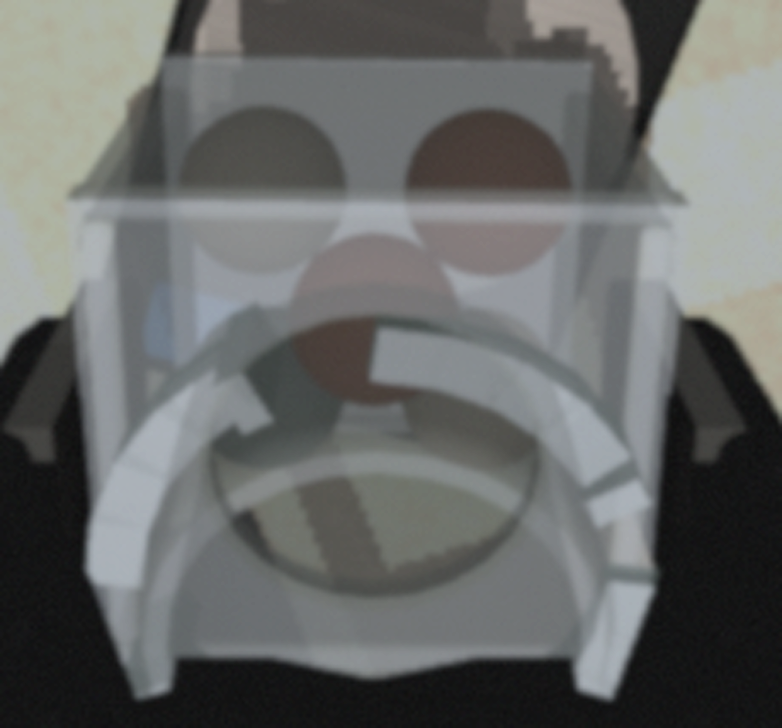

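>>> apply_moves:
  steps:
    - [0, 0.01, 0, 0, 0, 0, -1]
    - [0, 0.025, 0, 0, 0, 0, -1]
    - [0, 0.04, 0, 0, 0, 0, -1]
    - [0, 0.05, 0, 0, 0, 0, -1]
    - [-0.001, 0.05, 0, 0, 0, 0, -1]

```text
t: 7.2
tool_pos: [0.5121, 0.0752, 0.203]
ee_rot: [[1.0, 0.004, -0.001], [0.004, -1.0, -0.001], [-0.001, 0.001, -1.0]]
contact_force: [1.0, -0.3, -4.9]
finger_gap: 0.0633
```

>>> apply_moves:
  steps:
    - [0, 0.05, 0, 0, 0, 0, -1]
    - [0, 0.05, 0, 0, 0, 0, -1]
    - [0, 0.05, 0, 0, 0, 0, -1]
    - [0, 0.05, 0, 0, 0, 0, -1]
    - [0, 0.04, 0, 0, 0, 0, -1]

```text
t: 7.82
tool_pos: [0.5127, -0.1652, 0.2031]
ee_rot: [[1.0, 0.002, -0.001], [0.002, -1.0, 0.0], [-0.001, -0.0, -1.0]]
contact_force: [1.1, 1.0, -4.1]
finger_gap: 0.0636
```

>>> apply_moves:
  steps:
    - [0, 0.03, 0, 0, 0, 0, -1]
    - [0, 0.016, 0, 0, 0, 0, -1]
    - [0, 0.01, 0.02, 0, 0, -0.03, -1]
    - [0, 0, 0.02, 0, 0, -0.034, -1]
    - [0, 0, 0.01, 0, 0, -0.03, -1]

```text
t: 8.45
tool_pos: [0.5127, -0.218, 0.152]
ee_rot: [[0.995, 0.099, -0.003], [0.099, -0.995, 0.002], [-0.003, -0.003, -1.0]]
contact_force: [-0.0, -0.4, -3.7]
finger_gap: 0.0633
```

```bash
python3 - <<'E'
from h import *
for i in range(4):
    d=cam("wrist","w7"); s=env.read_state(); print(s["t"],s["tool_pos"],s["contact_force"],s["finger_gap"],s["ee_rot"][:2,0],s["ee_rot"][:,2])
T=s["tool_pos"]
E
```

```text
8.5 [ 0.51237241 -0.21772346  0.15106307] [-0.05546274  0.5772918  -4.84705822] 0.06326583655270553 [0.99498812 0.09991424] [-0.00426089  0.0026557  -0.9999874 ]
8.55 [ 0.51275295 -0.2178373   0.1520533 ] [ 0.11891243  1.0123615  -4.27916604] 0.06344802165578349 [0.99514478 0.09836483] [-0.0035881   0.00224057 -0.99999105]
8.6 [ 0.51350854 -0.21825266  0.15319823] [-0.38159054 -0.29277589 -3.87193795] 0.0631921692477264 [0.99518825 0.09796928] [-0.00164993  0.00103448 -0.9999981 ]
8.65 [ 0.51414919 -0.21860136  0.15407461] [ 0.2553341  -0.47901176 -4.78817928] 0.0629114876056556 [0.99519212 0.09794203] [ 7.84456645e-05  4.72067648e-05 -9.99999996e-01]
```

View pics/w7.png

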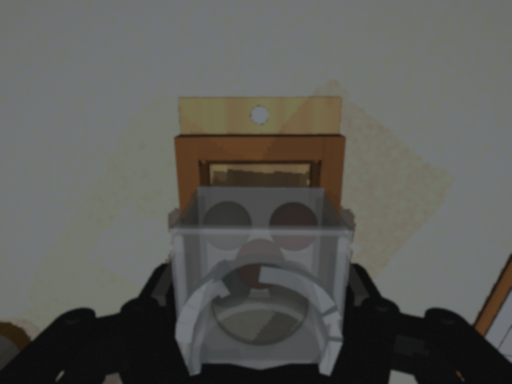

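>>> apply_moves:
  steps:
    - [0, 0, 0.008, 0, 0, 0, -1]
    - [0, 0, 0.012, 0, 0, 0, -1]
    - [0, 0, 0.012, 0, 0, 0, -1]
    - [0, 0, 0.008, 0, 0, 0, -1]
    - [0, 0, 0.004, 0, 0, 0, -1]

```text
t: 9.28
tool_pos: [0.5135, -0.2186, 0.1088]
ee_rot: [[0.995, 0.098, -0.001], [0.098, -0.995, 0.001], [-0.001, -0.001, -1.0]]
contact_force: [0.5, -0.2, -3.7]
finger_gap: 0.0633
```

>>> apply_moves:
  steps:
    - [0, 0, 0.003, 0, 0, 0, -1]
    - [0, 0, 0.002, 0, 0, 0, -1]
    - [0, 0, 0.002, 0, 0, 0, -1]
    - [0, 0, 0.0, 0, 0, 0, -1]
    - [0, 0, 0.0, 0, 0, 0, -1]

```text
t: 9.9
tool_pos: [0.5141, -0.219, 0.1031]
ee_rot: [[0.995, 0.098, 0.0], [0.098, -0.995, -0.0], [0.0, 0.0, -1.0]]
contact_force: [-0.5, -0.0, -4.2]
finger_gap: 0.063
```

```bash
python3 - <<'E'
from h import *
for i in range(2):
    d=cam("wrist","w8"); s=env.read_state(); print(s["t"],s["tool_pos"],s["contact_force"],s["torque"],s["finger_gap"],s["ee_rot"][:2,0],s["ee_rot"][:,2])
E
```

```text
9.95 [ 0.51407827 -0.21896972  0.10308982] [-0.53193577  0.3907403  -4.92554734] [-0.00330094  0.03668874 -0.03309067] 0.06338523088723817 [0.99522463 0.09761075] [ 2.80796199e-04 -1.54382547e-04 -9.99999949e-01]
10.0 [ 0.51408794 -0.21896458  0.1031008 ] [-1.01021371 -0.38462258 -4.62334394] [-0.02429263  0.0571536   0.04123998] 0.06316148628196604 [0.99521895 0.0976686 ] [ 3.28475112e-04 -2.01845692e-04 -9.99999926e-01]
```

View pics/w8.png

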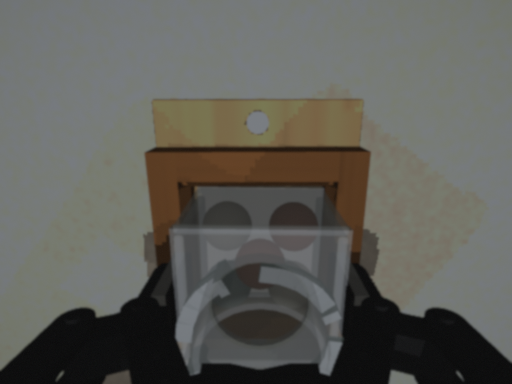

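>>> apply_moves:
  steps:
    - [0, 0, 0.001, 0, 0, 0, -1]
    - [0, 0, 0.001, 0, 0, 0, -1]
    - [0, 0, 0.001, 0, 0, 0, -1]
    - [0, 0, 0, 0, 0, 0, -1]
    - [0, 0, 0, 0, 0, 0, -1]

```text
t: 10.62
tool_pos: [0.5139, -0.2189, 0.0999]
ee_rot: [[0.995, 0.098, -0.0], [0.098, -0.995, 0.0], [-0.0, -0.0, -1.0]]
contact_force: [-0.9, 0.7, -3.5]
finger_gap: 0.0638
```

>>> apply_moves:
  steps:
    - [0, 0, 0.001, 0, 0, 0, -1]
    - [0, 0, 0, 0, 0, 0, -1]
    - [0, 0, 0.001, 0, 0, 0, -1]
    - [0, 0, 0, 0, 0, 0, -1]
    - [0, 0, 0, 0, 0, 0, -1]

```text
t: 11.25
tool_pos: [0.5141, -0.219, 0.0996]
ee_rot: [[0.995, 0.098, -0.0], [0.098, -0.995, 0.0], [-0.0, -0.0, -1.0]]
contact_force: [-5.5, 2.4, 9.4]
finger_gap: 0.0634
```

>>> apply_moves:
  steps:
    - [0, 0, 0, 0, 0, 0, 0]
    - [0, 0, 0, 0, 0, 0, 0.6]
    - [0, 0, 0, 0, 0, 0, 1]
    - [0, 0, 0, 0, 0, 0, 1]
    - [0, 0, 0, 0, 0, 0, 1]

```text
t: 11.88
tool_pos: [0.514, -0.219, 0.0978]
ee_rot: [[0.995, 0.098, 0.0], [0.098, -0.995, -0.0], [0.0, 0.0, -1.0]]
contact_force: [-0.8, -0.1, 0.6]
finger_gap: 0.0853
```

```bash
python3 - <<'E'
from h import *
d=cam("wrist","w9"); s=env.read_state(); print(s["t"],s["tool_pos"],s["contact_force"],s["finger_gap"])
E
```

```text
11.925 [ 0.51402196 -0.21894042  0.09778997] [0.37432427 0.05191129 0.00071025] 0.08547807415584324
```

View pics/w9.png

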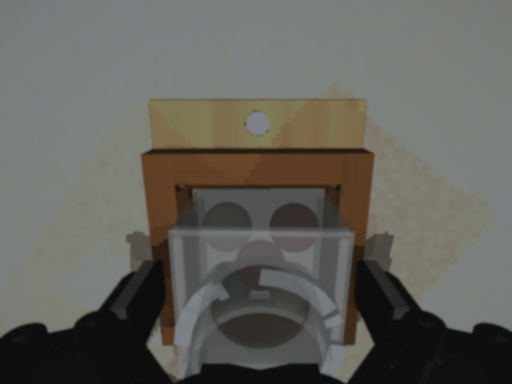

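>>> apply_moves:
  steps:
    - [0, 0, -0.02, 0, 0, 0, 1]
    - [0, 0, -0.04, 0, 0, 0, 1]
    - [0, 0, -0.04, 0, 0, 0, 1]
    - [0, 0, -0.03, 0, 0, 0, 1]
    - [0, 0, -0.02, 0, 0, 0, 1]

```text
t: 12.55
tool_pos: [0.5148, -0.2194, 0.2518]
ee_rot: [[0.995, 0.098, 0.004], [0.098, -0.995, -0.002], [0.004, 0.003, -1.0]]
contact_force: [-0.3, 0.6, -0.5]
finger_gap: 0.0851
```

```bash
python3 - <<'E'
from h import *
cam("scene");d=cam("wrist","w10"); s=env.read_state(); print(s["t"],s["tool_pos"],s["ee_rot"][:,2])
np.save("w10.npy",d,allow_pickle=True); crop(d,170,100,370,290,4,"w10c")
E
```

```text
12.65 [ 0.51585008 -0.21992296  0.252751  ] [ 0.0073197  -0.00421383 -0.99996433]
```

View pics/w10c.png

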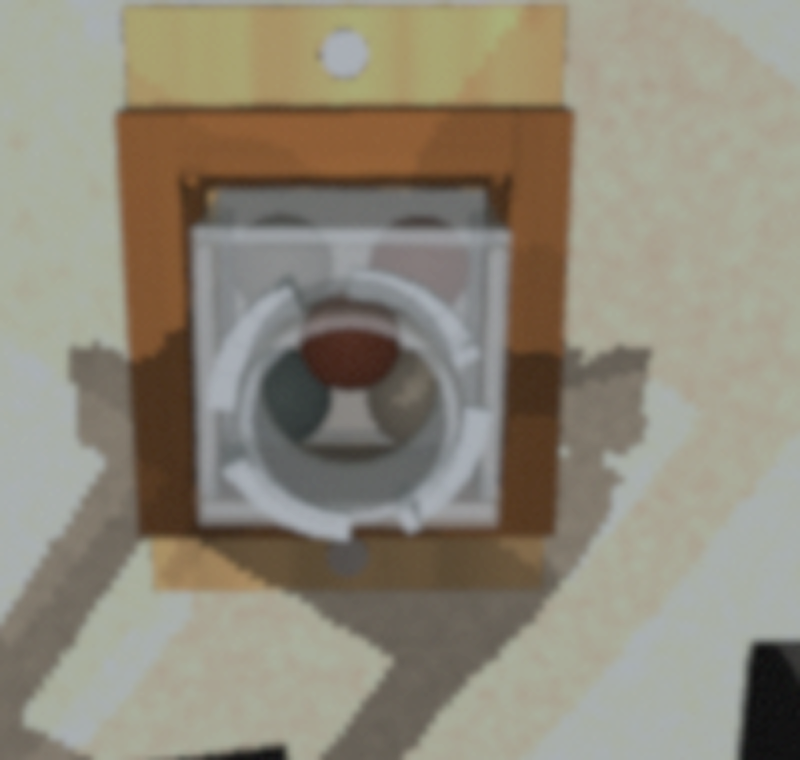

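```bash
python3 - <<'E'
from q import *
d=np.load("w10.npy",allow_pickle=True).item()
f=lambda L:[(170+x/4-.4,100+y/4-.4) for x,y in L]
rep(d,f([(190,228),(511,230),(499,524),(198,524)]),.064,"shoulder")
rep(d,f([(118,112),(573,110),(555,535),(137,537)]),.023,"outer")
P=[onz(d,*p,.090) for p in f([(239,415),(462,415)])]; print(np.mean(P,0),np.linalg.norm(P[0]-P[1]))
s=env.read_state();print(s["t"],s["tool_pos"],s["ee_rot"])
E
```

```text
shoulder ctr [ 0.5146 -0.2191] edges [64.3 63.6 64.6 63.9] ang [ -84.8 -174.8   95.5    4.9]
outer ctr [ 0.5141 -0.2182] edges [102.6 103.9 104.1 103.8] ang [ -84.2 -174.1   95.8    5.1]
[ 0.51577472 -0.21920273  0.09      ] 0.04199306353772074
12.65 [ 0.51585008 -0.21992296  0.252751  ] [[ 0.99519068  0.09768283  0.0073197 ]
 [ 0.09771527 -0.99520549 -0.00421383]
 [ 0.00687299  0.00490881 -0.99996433]]
```

>>> apply_moves:
  steps:
    - [0.008, -0.04, 0, 0, 0, 0, 1]
    - [0.008, -0.055, 0, 0, 0, 0, 1]
    - [0.008, -0.055, 0.01, 0, 0, 0, 1]
    - [0.008, -0.052, 0.02, 0, 0, 0, 1]
    - [0.008, -0.03, 0.03, 0, 0, 0, 1]

```text
t: 13.28
tool_pos: [0.5313, 0.0182, 0.188]
ee_rot: [[0.995, 0.1, 0.002], [0.1, -0.995, 0.0], [0.002, 0.0, -1.0]]
contact_force: [0.2, -0.6, -0.2]
finger_gap: 0.0856
```

>>> apply_moves:
  steps:
    - [0, 0, 0.02, 0, 0, 0, 1]
    - [0, 0, 0.01, 0, 0, 0, 1]
    - [0, 0, 0, 0, 0, 0, 1]
    - [0, 0, 0, 0, 0, 0, 1]
    - [0, 0, 0, 0, 0, 0, 1]

```text
t: 13.9
tool_pos: [0.5319, 0.0154, 0.159]
ee_rot: [[0.995, 0.097, 0.002], [0.097, -0.995, -0.0], [0.002, 0.0, -1.0]]
contact_force: [-0.3, 0.1, -0.0]
finger_gap: 0.0856
```

```bash
python3 - <<'E'
from h import *
d=cam("wrist","w11"); s=env.read_state(); print(s["t"],s["tool_pos"],s["ee_rot"])
np.save("w11.npy",d,allow_pickle=True); crop(d,120,100,400,290,2.8,"w11c")
E
```

```text
13.95 [0.5317895  0.01546315 0.158914  ] [[ 9.95288490e-01  9.69393646e-02  1.89220894e-03]
 [ 9.69398404e-02 -9.95290230e-01 -1.61178144e-04]
 [ 1.86767256e-03  3.43849184e-04 -9.99998197e-01]]
```

View pics/w11c.png

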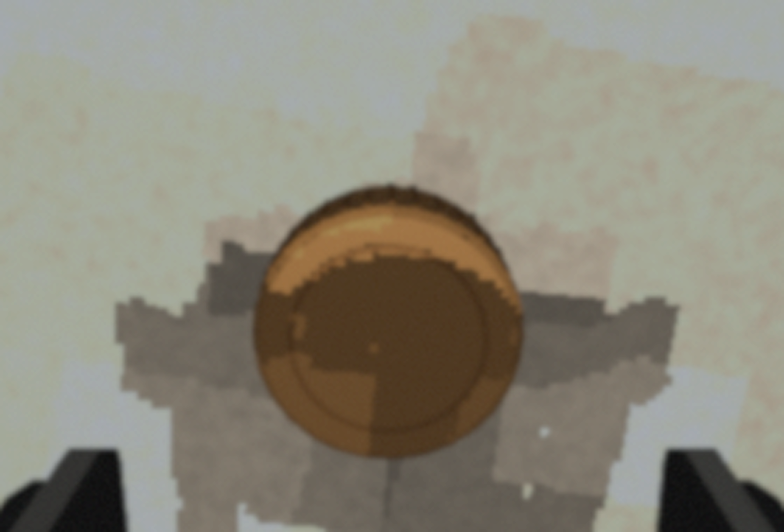

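```bash
python3 - <<'E'
from h import *
d=np.load("w11.npy",allow_pickle=True).item()
g=lambda x,y:onz(d,120+x/2.8-.3,100+y/2.8-.3,.026)
for a,b in [((254,332),(523,332)),((388,203),(388,460)),((293,337),(488,337)),((390,245),(390,430))]:
    print((g(*a)+g(*b))/2,np.linalg.norm(g(*a)-g(*b)))
E
```

```text
[0.53082541 0.01590731 0.026     ] 0.06362202043142574
[0.52947294 0.01590029 0.026     ] 0.06508089635269089
[0.52961046 0.01531638 0.026     ] 0.046201622893028024
[0.52870862 0.01535036 0.026     ] 0.047000581686308704
```

>>> apply_moves:
  steps:
    - [-0.002, 0, 0.015, 0, 0, 0, 1]
    - [0, 0, 0.03, 0, 0, 0, 1]
    - [0, 0, 0.025, 0, 0, 0, 1]
    - [0, 0, 0.012, 0, 0, 0, 1]
    - [0, 0, 0.005, 0, 0, 0, 1]

```text
t: 14.58
tool_pos: [0.5285, 0.0157, 0.0699]
ee_rot: [[0.995, 0.098, -0.002], [0.098, -0.995, 0.0], [-0.002, -0.0, -1.0]]
contact_force: [-0.9, -0.5, -0.1]
finger_gap: 0.0857
```

>>> apply_moves:
  steps:
    - [0, 0, 0, 0, 0, 0, 1]
    - [0, 0, 0, 0, 0, 0, 0.9]
    - [0, 0, 0, 0, 0, 0, 0.75]
    - [0, 0, 0, 0, 0, 0, 0.6]
    - [0, 0, 0, 0, 0, 0, 0.5]
  grip_force: 40

```text
t: 15.2
tool_pos: [0.5295, 0.0157, 0.0716]
ee_rot: [[0.995, 0.098, 0.001], [0.098, -0.995, -0.0], [0.001, 0.0, -1.0]]
contact_force: [-0.3, 0.4, 3.5]
finger_gap: 0.0642
```

```bash
python3 - <<'E'
from h import *
d=cam("wrist","w12"); s=env.read_state(); print(s["t"],s["tool_pos"],s["contact_force"],s["finger_gap"])
E
```

```text
15.25 [0.52952825 0.0156587  0.07156903] [-1.36228613  0.95828371  4.74194298] 0.06510236977575251
```

View pics/w12.png

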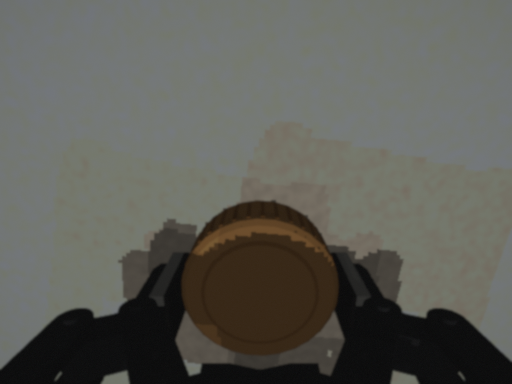

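>>> apply_moves:
  steps:
    - [0, 0, 0, 0, 0, 0, -1]
    - [0, 0, 0, 0, 0, 0, -1]
    - [0, 0, -0.005, 0, 0, 0, -1]
    - [0, 0, -0.02, 0, 0, 0, -1]
    - [0, 0, -0.03, 0, 0, 0, -1]
  grip_force: 60

```text
t: 15.88
tool_pos: [0.5277, 0.0158, 0.125]
ee_rot: [[0.995, 0.098, -0.004], [0.098, -0.995, 0.0], [-0.004, -0.001, -1.0]]
contact_force: [0.0, -0.3, -0.9]
finger_gap: 0.0632
```

>>> apply_moves:
  steps:
    - [0, 0, -0.03, 0, 0, 0, -1]
    - [0, 0, -0.02, 0, 0, 0, -1]
    - [0, 0, 0, 0, 0, 0, -1]
    - [0, 0, 0, 0, 0, 0, -1]
    - [0, 0, 0, 0, 0, 0, -1]

```text
t: 16.5
tool_pos: [0.5281, 0.0158, 0.1743]
ee_rot: [[0.995, 0.098, -0.003], [0.098, -0.995, 0.0], [-0.003, -0.001, -1.0]]
contact_force: [0.0, 0.3, -0.9]
finger_gap: 0.0633
```

```bash
python3 - <<'E'
from h import *
d=cam("wrist","w13"); s=env.read_state(); print(s["t"],s["tool_pos"],s["contact_force"],s["finger_gap"],s["ee_rot"][:,2])
crop(d,150,170,380,384,3.4,"w13c")
sc=cam("scene","s13"); np.save("w13.npy",d,allow_pickle=True)
E
```

```text
16.55 [0.52821298 0.01578025 0.17441386] [ 0.76222433 -0.25351681 -0.89258647] 0.06299758610968309 [-2.76843921e-03  2.83872872e-04 -9.99996128e-01]
```

View pics/w13c.png

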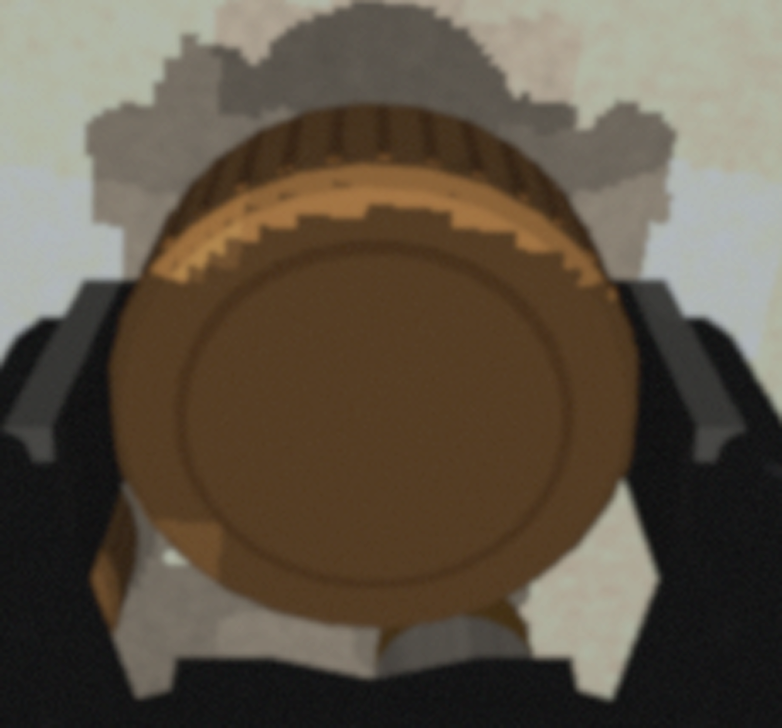

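View pics/s13.png

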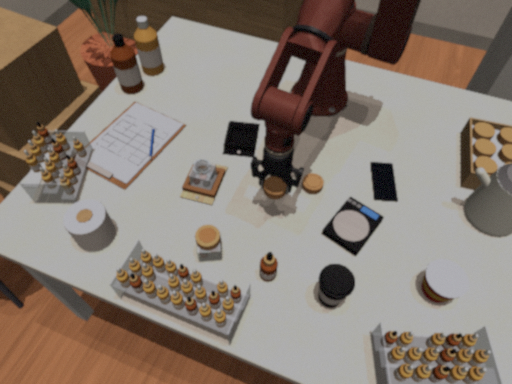

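```bash
python3 - <<'E'
from h import *
d=np.load("w13.npy",allow_pickle=True).item()
T=np.array([0.52821298,0.01578025,0.17441386])
R=env.read_state()["ee_rot"]
g=lambda x,y:onz(d,150+x/3.4-.35,170+y/3.4-.35,T[2]-.0456)
for a,b in [((110,385),(637,385)),((374,165),(374,627)),((180,412),(571,412)),((375,241),(375,585))]:
    print(R.T@((g(*a)+g(*b))/2-T),np.linalg.norm(g(*a)-g(*b)))
s=env.read_state();print(s["t"],s["tool_pos"],R)
E
```

```text
[ 4.37189386e-03 -2.70493212e-05  4.55899856e-02] 0.06241901985448236
[5.51101815e-04 3.38902049e-05 4.55988319e-02] 0.06344985746754975
[0.00067776 0.00021191 0.04559845] 0.046709283435810996
[-0.00076636  0.00015361  0.04560184] 0.04764451222387283
16.6 [0.52836966 0.01576219 0.17462063] [[ 9.95223615e-01  9.75930029e-02 -2.35820475e-03]
 [ 9.75938498e-02 -9.95226296e-01  2.46458902e-04]
 [-2.32289471e-03 -4.75427999e-04 -9.99997189e-01]]
```

>>> apply_moves:
  steps:
    - [-0.004, 0.02, -0.01, 0, 0, 0, -1]
    - [-0.009, 0.055, 0, 0, 0, 0, -1]
    - [-0.009, 0.055, 0, 0, 0, 0, -1]
    - [-0.009, 0.055, 0, 0, 0, 0, -1]
    - [-0.006, 0.04, 0, 0, 0, 0, -1]

```text
t: 17.23
tool_pos: [0.5138, -0.214, 0.1854]
ee_rot: [[0.995, 0.096, -0.0], [0.096, -0.995, 0.0], [-0.0, -0.0, -1.0]]
contact_force: [0.9, 0.2, -0.1]
finger_gap: 0.0631
```

>>> apply_moves:
  steps:
    - [0, 0.007, 0.01, 0, 0, 0, -1]
    - [0, 0, 0, 0, 0, 0, -1]
    - [0, 0, 0, 0, 0, 0, -1]
    - [0, 0, 0, 0, 0, 0, -1]
    - [0, 0, 0, 0, 0, 0, -1]

```text
t: 17.85
tool_pos: [0.5153, -0.218, 0.1762]
ee_rot: [[0.995, 0.099, 0.0], [0.099, -0.995, -0.0], [0.0, 0.0, -1.0]]
contact_force: [-0.1, -0.1, -1.2]
finger_gap: 0.0633
```

```bash
python3 - <<'E'
from h import *
for i in range(2):
    d=cam("wrist","w14"); s=env.read_state(); print(s["t"],s["tool_pos"],s["contact_force"],s["torque"],s["finger_gap"],s["ee_rot"][:,2],s["joint_positions"])
sc=cam("scene");crop(sc,170,130,250,220,7,"s14")
E
```

```text
17.9 [ 0.51521686 -0.21817785  0.17617072] [-0.30197534 -0.10632131 -1.75323168] [ 0.02515679 -0.00303124 -0.06279512] 0.06329450892860726 [ 3.64994835e-04 -1.78056349e-04 -9.99999918e-01] [-3.01388980e+01  1.28249396e+01  1.06854812e+02  1.93127034e-03
  6.02970402e+01  5.41946659e+01]
17.95 [ 0.51517325 -0.21833339  0.17615961] [ 0.4517276  -0.46082422 -0.84659416] [-0.01133054 -0.02389341  0.0065578 ] 0.06371258512827035 [ 3.33936287e-04 -1.83843932e-04 -9.99999927e-01] [-3.01545499e+01  1.28288117e+01  1.06851482e+02  5.79323193e-04
  6.02978712e+01  5.41940295e+01]
```

View pics/w14.png

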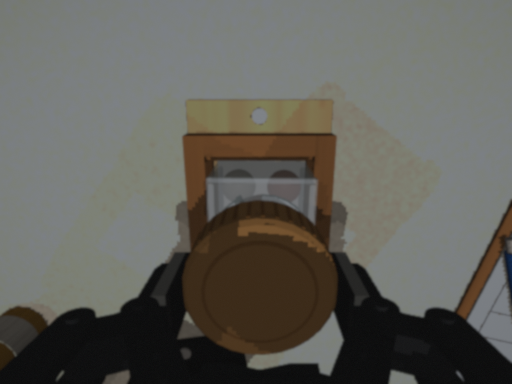

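View pics/s14.png

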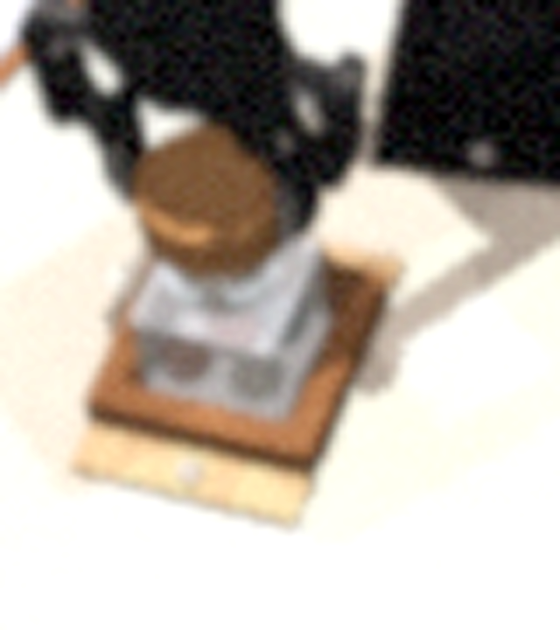

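>>> apply_moves:
  steps:
    - [-0.001, 0.0005, 0.006, 0, 0, 0, -1]
    - [0, 0, 0.006, 0, 0, 0, -1]
    - [0, 0, 0.004, 0, 0, 0, -1]
    - [0, 0, 0.003, 0, 0, 0, -1]
    - [0, 0, 0, 0, 0, 0, -1]

```text
t: 18.62
tool_pos: [0.5138, -0.2193, 0.1564]
ee_rot: [[0.995, 0.098, -0.001], [0.098, -0.995, 0.0], [-0.001, -0.001, -1.0]]
contact_force: [0.0, 0.1, -0.9]
finger_gap: 0.0635
```

>>> apply_moves:
  steps:
    - [0, 0, 0.001, 0, 0, 0, -1]
    - [0, 0, 0.001, 0, 0, 0, -1]
    - [0, 0, 0.001, 0, 0, 0, -1]
    - [0, 0, 0.0, 0, 0, 0, -1]
    - [0, 0, 0, 0, 0, 0, -1]

```text
t: 19.25
tool_pos: [0.5143, -0.2195, 0.1549]
ee_rot: [[0.995, 0.098, 0.0], [0.098, -0.995, -0.0], [0.0, 0.0, -1.0]]
contact_force: [-1.5, 1.3, 4.7]
finger_gap: 0.0633
```

>>> apply_moves:
  steps:
    - [0, 0, 0, 0, 0, -0.08, -1]
    - [0, 0, 0.0005, 0, 0, -0.08, -1]
    - [0, 0, 0.0, 0, 0, -0.08, -1]
    - [0, 0, 0.0005, 0, 0, -0.08, -1]
    - [0, 0, 0, 0, 0, 0, -1]

```text
t: 19.88
tool_pos: [0.5139, -0.2193, 0.1525]
ee_rot: [[0.914, 0.405, -0.0], [0.405, -0.914, 0.0], [-0.0, -0.0, -1.0]]
contact_force: [-0.2, -0.3, -0.2]
finger_gap: 0.0637
```

>>> apply_moves:
  steps:
    - [0, 0, 0.001, 0, 0, -0.08, -1]
    - [0, 0, 0.001, 0, 0, -0.08, -1]
    - [0, 0, 0.0, 0, 0, -0.08, -1]
    - [0, 0, 0.0, 0, 0, -0.08, -1]
    - [0, 0, 0, 0, 0, 0, -1]

```text
t: 20.5
tool_pos: [0.5149, -0.2199, 0.1519]
ee_rot: [[0.741, 0.671, 0.002], [0.671, -0.741, -0.001], [0.001, 0.002, -1.0]]
contact_force: [0.2, -0.6, 3.9]
finger_gap: 0.0635
```

>>> apply_moves:
  steps:
    - [0, 0, 0, 0, 0, -0.08, -1]
    - [0, 0, 0, 0, 0, -0.08, -1]
    - [0, 0, 0.0, 0, 0, -0.08, -1]
    - [0, 0, 0.0, 0, 0, -0.08, -1]
    - [0, 0, 0, 0, 0, 0, -1]

```text
t: 21.12
tool_pos: [0.5148, -0.2198, 0.1519]
ee_rot: [[0.493, 0.87, 0.002], [0.87, -0.493, -0.001], [-0.0, 0.002, -1.0]]
contact_force: [-0.1, -0.7, 5.6]
finger_gap: 0.0633
```

>>> apply_moves:
  steps:
    - [0, 0, 0.0005, 0, 0, -0.06, -1]
    - [0, 0, 0, 0, 0, -0.06, -1]
    - [0, 0, 0.0, 0, 0, -0.06, -1]
    - [0, 0, 0.0, 0, 0, 0, -1]
    - [0, 0, 0, 0, 0, 0, -1]

```text
t: 21.75
tool_pos: [0.5151, -0.2201, 0.1517]
ee_rot: [[0.329, 0.944, 0.003], [0.944, -0.329, -0.002], [-0.001, 0.003, -1.0]]
contact_force: [-0.9, -0.1, 5.3]
finger_gap: 0.0634
```

>>> apply_moves:
  steps:
    - [0, 0, 0, 0, 0, -0.06, -1]
    - [0, 0, 0, 0, 0, -0.06, -1]
    - [0, 0, 0.0, 0, 0, 0, -1]
    - [0, 0, 0.0, 0, 0, 0, -1]
    - [0, 0, 0, 0, 0, 0, -1]

```text
t: 22.38
tool_pos: [0.5141, -0.2194, 0.1502]
ee_rot: [[0.212, 0.977, 0.0], [0.977, -0.212, -0.0], [-0.0, 0.0, -1.0]]
contact_force: [1.0, -0.4, -1.0]
finger_gap: 0.0634
```

>>> apply_moves:
  steps:
    - [0, 0, 0.001, 0, 0, 0, -1]
    - [0, 0, 0.001, 0, 0, 0, -1]
    - [0, 0, 0.001, 0, 0, 0, -1]
    - [0, 0, 0.001, 0, 0, 0, -1]
    - [0, 0, 0, 0, 0, 0, -1]

```text
t: 23.0
tool_pos: [0.5136, -0.2191, 0.1461]
ee_rot: [[0.211, 0.977, -0.001], [0.977, -0.211, 0.001], [0.0, -0.001, -1.0]]
contact_force: [-1.9, 1.4, 1.5]
finger_gap: 0.0635
```

>>> apply_moves:
  steps:
    - [0, 0, 0.001, 0, 0, 0, -1]
    - [0, 0, 0, 0, 0, 0, -1]
    - [0, 0, 0, 0, 0, 0, -1]
    - [0, 0, 0, 0, 0, 0, -1]
    - [0, 0, 0, 0, 0, 0, -1]

```text
t: 23.62
tool_pos: [0.514, -0.2194, 0.1454]
ee_rot: [[0.211, 0.977, -0.0], [0.977, -0.211, 0.0], [0.0, -0.0, -1.0]]
contact_force: [-2.1, 1.3, 2.6]
finger_gap: 0.0637
```

```bash
python3 - <<'E'
from h import *
d=cam("wrist","w15"); s=env.read_state(); print(s["t"],s["tool_pos"],s["contact_force"],s["torque"],s["finger_gap"],s["ee_rot"][:,2],s["joint_positions"])
sc=cam("scene");crop(sc,170,130,250,220,7,"s15")
E
```

```text
23.675 [ 0.5139849  -0.21938896  0.14541886] [-2.20480951  0.79623873  2.20503977] [ 0.13447687  0.25544384 -0.00526099] 0.06350653600672815 [-1.61123296e-04  5.84766491e-05 -9.99999985e-01] [-3.03095814e+01  1.53493295e+01  1.07667758e+02 -2.10646188e-03
  5.69925728e+01 -1.81064927e+01]
```

View pics/s15.png

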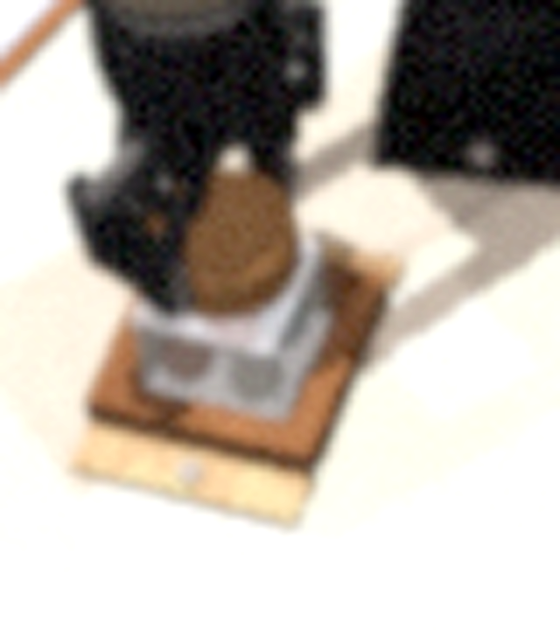

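>>> apply_moves:
  steps:
    - [0, 0, 0.0003, 0, 0, 0.06, -1]
    - [0, 0, 0.0003, 0, 0, 0.06, -1]
    - [0, 0, 0.0003, 0, 0, 0.06, -1]
    - [0, 0, 0.0003, 0, 0, 0.06, -1]
    - [0, 0, 0, 0, 0, 0, -1]

```text
t: 24.35
tool_pos: [0.515, -0.2202, 0.145]
ee_rot: [[0.437, 0.899, 0.003], [0.899, -0.437, -0.002], [-0.001, 0.003, -1.0]]
contact_force: [0.2, -1.2, 2.6]
finger_gap: 0.0632
```

```bash
cat > st.py <<'E'
from h import *
s=env.read_state(); R=s["ee_rot"]; print(s["t"],s["tool_pos"].round(4),"F",s["contact_force"].round(1),"M",s["torque"].round(2),s["finger_gap"].round(4),"yaw",np.degrees(np.arctan2(R[1,0],R[0,0])).round(1),s["joint_positions"].round(1))
E
python3 st.py
```

```text
Traceback (most recent call last):
  File "st.py", line 2, in <module>
    s=env.read_state(); R=s["ee_rot"]; print(s["t"],s["tool_pos"].round(4),"F",s["contact_force"].round(1),"M",s["torque"].round(2),s["finger_gap"].round(4),"yaw",np.degrees(np.arctan2(R[1,0],R[0,0])).round(1),s["joint_positions"].round(1))
                                                                                                                                    ^^^^^^^^^^^^^^^^^^^^^
AttributeError: 'float' object has no attribute 'round'
```

>>> apply_moves:
  steps:
    - [0, 0, 0.0003, 0, 0, 0.06, -1]
    - [0, 0, 0.0003, 0, 0, 0.06, -1]
    - [0, 0, 0.0003, 0, 0, 0.06, -1]
    - [0, 0, 0.0003, 0, 0, 0.06, -1]
    - [0, 0, 0, 0, 0, 0, -1]

```text
t: 24.98
tool_pos: [0.515, -0.2202, 0.1442]
ee_rot: [[0.638, 0.77, 0.002], [0.77, -0.638, -0.002], [0.0, 0.003, -1.0]]
contact_force: [-0.0, -0.6, 6.2]
finger_gap: 0.0633
```

```bash
sed -i 's/s\["finger_gap"\].round(4)/s["finger_gap"]/' st.py
python3 st.py
```

```text
24.975 [ 0.515  -0.2202  0.1442] F [-0.  -0.6  6.2] M [-0.04  0.19 -0.03] 0.0632660506524607 yaw 50.3 [-30.3  15.5 107.6  -0.   56.7   9.4]
```

>>> apply_moves:
  steps:
    - [0, 0, 0, 0, 0, 0.06, -1]
    - [0, 0, 0, 0, 0, 0.06, -1]
    - [0, 0, 0.0003, 0, 0, 0.06, -1]
    - [0, 0, 0.0, 0, 0, 0.06, -1]
    - [0, 0, 0, 0, 0, 0, -1]

```text
t: 25.6
tool_pos: [0.5152, -0.2203, 0.1441]
ee_rot: [[0.803, 0.596, 0.003], [0.596, -0.803, -0.002], [0.001, 0.003, -1.0]]
contact_force: [-0.7, -0.3, 6.1]
finger_gap: 0.0634
```

```bash
python3 st.py
```

```text
25.6 [ 0.5152 -0.2203  0.1441] F [-0.7 -0.3  6.1] M [-0.    0.19 -0.04] 0.06341711762344907 yaw 36.6 [-30.3  15.5 107.6  -0.   56.7  23.1]
```

>>> apply_moves:
  steps:
    - [0, 0, 0, 0, 0, 0.06, -1]
    - [0, 0, 0, 0, 0, 0.06, -1]
    - [0, 0, 0.0003, 0, 0, 0.06, -1]
    - [0, 0, 0.0, 0, 0, 0.06, -1]
    - [0, 0, 0, 0, 0, 0, -1]

```text
t: 26.22
tool_pos: [0.5153, -0.2203, 0.1439]
ee_rot: [[0.922, 0.388, 0.003], [0.388, -0.922, -0.002], [0.002, 0.003, -1.0]]
contact_force: [-0.0, -0.1, 6.5]
finger_gap: 0.0634
```

```bash
python3 st.py
```

```text
26.225 [ 0.5153 -0.2203  0.1439] F [-0.  -0.1  6.5] M [-0.07  0.14 -0.04] 0.06336048684858643 yaw 22.8 [-30.3  15.5 107.6  -0.   56.6  36.9]
```

>>> apply_moves:
  steps:
    - [0, 0, 0, 0, 0, 0.04, -1]
    - [0, 0, 0, 0, 0, 0.04, -1]
    - [0, 0, 0, 0, 0, 0.04, -1]
    - [0, 0, 0.0, 0, 0, 0.04, -1]
    - [0, 0, 0, 0, 0, 0, -1]

```text
t: 26.85
tool_pos: [0.5152, -0.2193, 0.1439]
ee_rot: [[0.971, 0.238, 0.003], [0.238, -0.971, -0.0], [0.002, 0.001, -1.0]]
contact_force: [-0.3, 3.2, 6.7]
finger_gap: 0.0633
```

```bash
python3 st.py
```

```text
26.85 [ 0.5152 -0.2193  0.1439] F [-0.3  3.2  6.7] M [0.47 0.1  0.44] 0.06332684178443339 yaw 13.8 [-3.030e+01  1.550e+01  1.076e+02  1.000e-01  5.670e+01  4.590e+01]
```

>>> apply_moves:
  steps:
    - [0, 0, 0, 0, 0, 0.03, -1]
    - [0, 0, 0, 0, 0, 0.03, -1]
    - [0, 0, 0, 0, 0, 0, -1]
    - [0, 0, 0.0, 0, 0, 0, -1]
    - [0, 0, 0, 0, 0, 0, -1]

```text
t: 27.48
tool_pos: [0.5146, -0.2186, 0.1438]
ee_rot: [[0.983, 0.183, 0.0], [0.183, -0.983, 0.0], [0.0, -0.0, -1.0]]
contact_force: [-2.2, 4.9, 9.0]
finger_gap: 0.0635
```

```bash
python3 st.py
```

```text
27.475 [ 0.5146 -0.2186  0.1438] F [-2.2  4.9  9. ] M [0.74 0.31 1.17] 0.06351196194376878 yaw 10.6 [-30.2  15.5 107.7   0.   56.8  49.2]
```

>>> apply_moves:
  steps:
    - [0, 0, 0, 0, 0, -0.03, -1]
    - [0, 0, 0, 0, 0, 0, 0.5]
    - [0, 0, 0, 0, 0, 0, 0.7]
    - [0, 0, 0, 0, 0, 0, 1]
    - [0, 0, 0, 0, 0, 0, 1]

```text
t: 28.1
tool_pos: [0.5138, -0.2194, 0.1419]
ee_rot: [[0.978, 0.206, -0.0], [0.206, -0.978, 0.0], [-0.0, -0.0, -1.0]]
contact_force: [-0.1, 0.7, 0.4]
finger_gap: 0.0853
```

>>> apply_moves:
  steps:
    - [0, 0, 0, 0, 0, 0, 1]
    - [0, 0, -0.01, 0, 0, 0, 1]
    - [0, 0, -0.03, 0, 0, 0, 1]
    - [0, 0, -0.04, 0, 0, 0, 1]
    - [0, 0, -0.03, 0, 0, 0, 1]

```text
t: 28.72
tool_pos: [0.5146, -0.2197, 0.2551]
ee_rot: [[0.978, 0.206, 0.002], [0.206, -0.978, -0.001], [0.002, 0.002, -1.0]]
contact_force: [0.4, -0.4, 1.1]
finger_gap: 0.0853
```

>>> apply_moves:
  steps:
    - [0, 0, 0, 0, 0, 0, 1]
    - [0, 0, 0, 0, 0, 0, 1]
    - [0, 0, 0, 0, 0, 0, 1]
    - [0, 0, 0, 0, 0, 0, 1]
    - [0, 0, 0, 0, 0, 0, 1]

```text
t: 29.35
tool_pos: [0.5137, -0.2192, 0.2515]
ee_rot: [[0.978, 0.206, -0.001], [0.206, -0.978, 0.001], [-0.001, -0.001, -1.0]]
contact_force: [0.2, 0.6, -0.4]
finger_gap: 0.0855
```

```bash
python3 st.py; python3 - <<'E'
from h import *
d=cam("wrist","w16"); crop(d,150,100,380,300,3.4,"w16c"); np.save("w16.npy",d,allow_pickle=True)
sc=cam("scene");crop(sc,170,130,250,220,7,"s16")
E
```

```text
29.35 [ 0.5137 -0.2192  0.2515] F [ 0.2  0.6 -0.4] M [ 0.07 -0.03 -0.02] 0.08550065275439087 yaw 11.9 [-30.3   7.4 104.2   0.   68.6  47.8]
```

View pics/w16c.png

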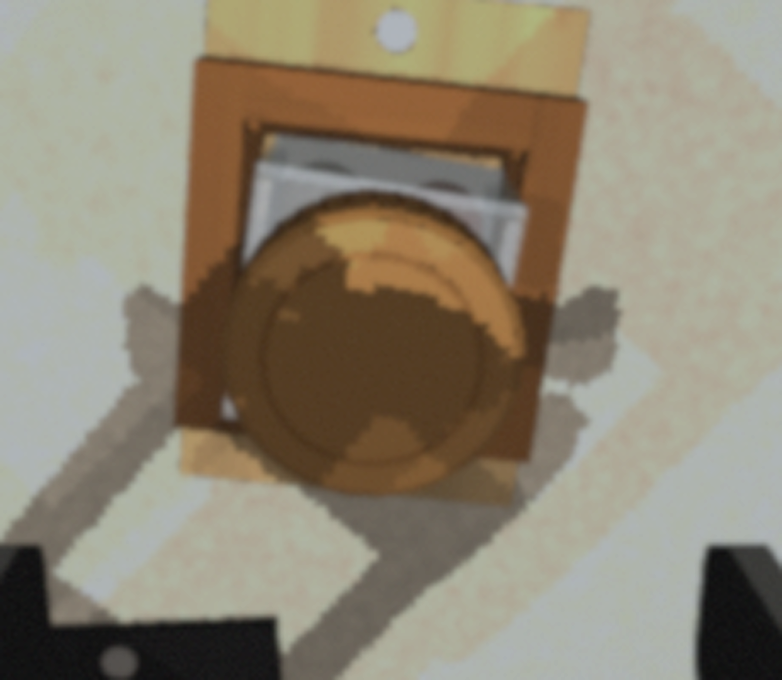

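View pics/s16.png

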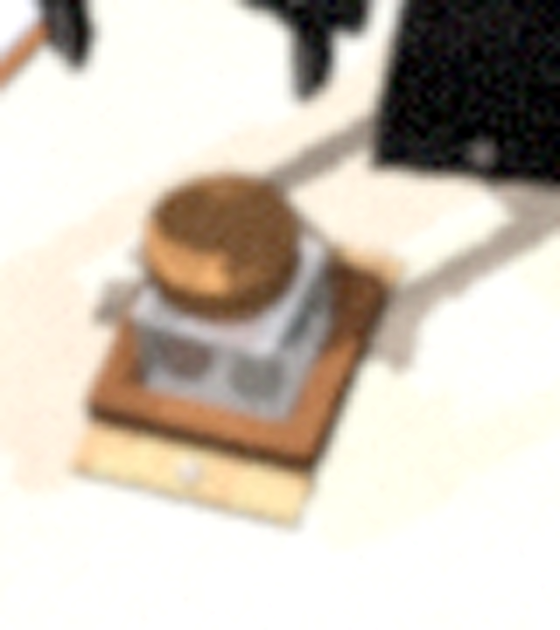

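```bash
python3 - <<'E'
from h import *
d=np.load("w16.npy",allow_pickle=True).item()
g=lambda x,y:onz(d,150+x/3.4-.35,100+y/3.4-.35,.098)
for a,b in [((226,350),(525,350)),((262,360),(483,360)),((375,253),(375,465))]:
    print((g(*a)+g(*b))/2,np.linalg.norm(g(*a)-g(*b)))
crop(cam("top"),110,80,380,330,2.9,"top17")
E
```

```text
[ 0.5163493  -0.21883473  0.098     ] 0.06312759778773139
[ 0.51403545 -0.21867546  0.098     ] 0.04679497784855601
[ 0.5136507 -0.2192994  0.098    ] 0.047455708131809805
```

View pics/top17.png

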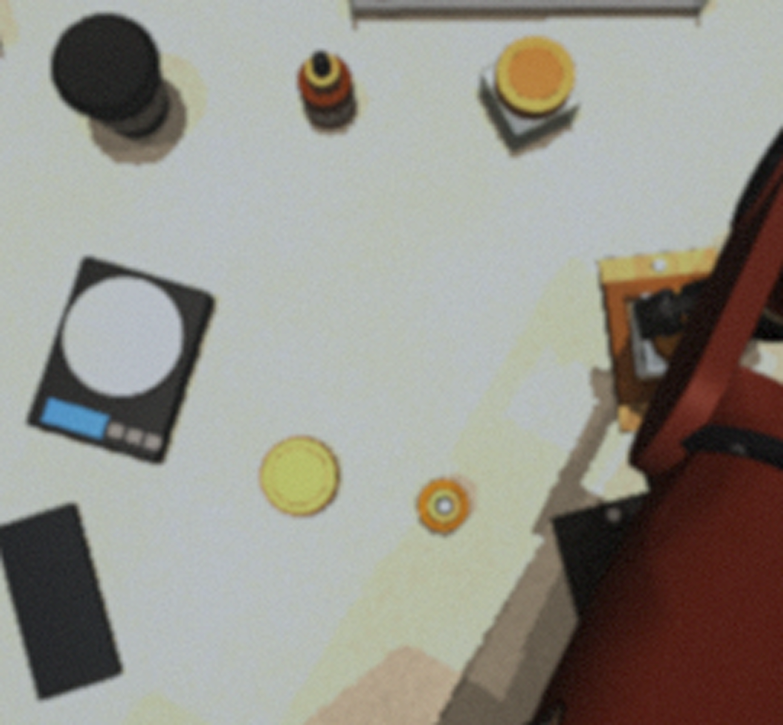

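```bash
python3 -c "
from cell import env
env.hand_in()"; python3 st.py
```

```text
the job is handed in; nothing more can be done
the job is handed in; nothing more can be done
```

I set the jar down gently in the wooden holder, screwed the lid home on its neck, then let go, backed off and handed in. That was at about 29.5 s of the 69 s allowed. The hand-in gave no verdict, so success is not confirmed.

**What I did:** I lifted the jar off the balance level and lowered it into the holder, which took it with 9 N of contact. I used the lid on the table farthest to the robot's right. It landed on the ribs and dropped into the gaps after about 72° anticlockwise. Clockwise it met a firm stop at about 67°, with a 1.2 N m twist.

**Last checks:**
- **Lid height:** at the stop the tool stood 0.2 mm above the height I had worked out for fully home.
- **Lid position:** the ring on the lid's top puts its centre within about 1 mm of the jar's axis. The lid's outer edge read about 2.5 mm further out in x than the ring. That estimate also read high in an earlier picture, so I trusted the ring.
- **Jar:** it stands in the holder within about 1 mm of centre and looks upright.
- **Balls:** all five were in the jar when I gripped it, and none shows outside in the last pictures. I could not count them once the lid was on.
- **Bystanders:** the cup, both dropper bottles in the work area and the finished jar look unmoved in the last top view. The two larger bottles at the table's edge were not in that view; the arm never went back near them.
- **Gripper:** it stands clear, about 15 cm above the lid, touching nothing.

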